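# Set the syringe pump's pusher and lock it to the first clutch slip

### The job

Slide the syringe pump's pusher carriage up to the syringe and gently on until the syringe sits fully home against the front stop, with the carriage still touching the plunger. Then tighten the carriage's winged lock screw clockwise until its drag clutch first slips, stop there without grinding the clutch on, and let go. Leave the other things on the bench alone.

Things in the scene. Friction and masses are not known exactly. Their poses are not given: they have to be found in the camera images.
- pump: open-frame syringe pump, white base 110 x 320 x 45 mm, fixed to the bench; origin at the centre of its underside; its +y axis is the pushing direction (from the grey motor housing, 87 mm high, towards the front stop), z up. A loose syringe lies in its V cradle with its axis 78 mm above the bench.
- pump_seat (a point): fixed point of the pump on the rear face of the front stop, on the syringe axis: where the syringe's front shoulder is when the syringe is fully home; axes as the pump's
- nose (a point): centre of the front shoulder of the loose syringe (clear barrel diameter 29 mm, 100 mm long; 90 g); it starts 5 to 14 mm short of the stop and slides forward in the cradle when its plunger is pushed; its +y axis points along the syringe to the front. The plunger is stiff: the syringe behaves as one rigid piece
- plunger_end (a point): centre of the rear face of the syringe's plunger disc (diameter 30 mm), 155 mm behind the nose: the face that the carriage pushes on
- pusher_face (a point): centre of the carriage's front (+y) face, on the syringe axis; the carriage is a grey block 30 mm thick (along y), its top 100 mm above the bench; it slides only along the pump's y axis, with about 3.5 N of friction, stays where it is left, and travels with the lock screw on its top; axes as the pump's
- wing (a point): grip point of the lock screw's wing, on the screw's vertical axis, 148 mm above the bench. The wing is an upright steel plate 36 mm long (along this point's x axis), 9 mm thick (along its y axis), 32 mm tall (from 20 mm below to 12 mm above this point). Below it a thin neck and a round clutch housing, diameter 28 mm, its top 28 mm below this point. By the wing the carriage can be slid too
- media_bottle: amber bottle with cap, diameter 64 mm, 140 mm tall, origin at the centre of its underside; bystander
- sample_cup: white cup, diameter 64 mm, 70 mm tall, origin at the centre of its underside; bystander
- tube_rack: rack of capped tubes, 60 x 160 x 80 mm, origin at the centre of its underside; bystander
- screw_axis (a point): point on the carriage top, on the lock screw axis, 15 mm behind the pusher face. Clockwise from above tightens: the screw turns freely at 0.05 N m for a hidden angle of 0.9 to 2.6 rad until tight; from there the clutch slips at 0.5 N m (some 0.3 N m stays felt when the hand pauses), the wing turning over the still screw. A slip of 5 to 15 degrees is ample; over 28 degrees in all spoils the clutch
There are look-alikes about, which are no part of the job. Leave any blue look-alike of the part that bears nose alone.

How it is judged:
By the outcome, as a careful person would: the job done as asked, in the order asked, and still so for the second after the job is handed in, with the robot touching nothing.
It also fails if it takes over 64 s, if anything falls off the work surface, if the arm or the gripper's body presses on something with over 40 N, if the wrist force passes 120 N, or if a joint passes its speed limit or range.

### The arm

A 6-joint arm with a two-finger parallel gripper is mounted at the origin on the work surface. World frame = base frame: x ahead of the robot, y to its left, z up, the work surface at z = 0. Lengths are in m, angles in rad, forces in N, time in s.
With the tool pointing down it reaches from about 0.425 to 0.95 m from the base axis. Payload 3.5 kg.
Tool frame: the origin (TCP) lies at the very end of the fingers, on their centre line; the grasp point (between the pads) lies 19 mm behind it; z points along the fingers, y is the line along which they close (so a half turn about z gives the same grasp; the last joint's range is limited). The gripper opens to 85 mm and grips with 20 to 120 N. Pads are 22 mm wide; open, the fingers measure 114 mm over their backs; the gripper's body (76 mm by 85 mm) begins 54 mm behind the grasp point. The pads swing forward as they close: fully open they stand 13 mm farther back than shut.
Start: joints at [1.165, 0.286, 1.577, -0, 1.279, -0.15], TCP at [0.171, 0.653, 0.231] pointing down, gripper open.
Joint ranges: [-2.77, 2.77], [-0.9, 2.22], [0.21, 2.48], [-1.53, 4.67], [0.24, 2.81], [-2.84, 2.84]. Speed limits (rad/s): [2.79, 2.79, 3.14, 3.14, 3.14, 3.14].

### API

Orientations are given as a unit quaternion [x, y, z, w].
In Python, from station import status, viewer, env gives the robot as it stands.
- The arm moves only by the tool step_arm, never from a script. Its argument "steps" is a list of rows, each an object with "translation": the shift along the tool's x, y, z in m, a list of three; "spin": the turn about the tool's z in rad; "claw": the gripper command: -1 is fully open, 1 is shut, values between are in proportion. A call has 1 to 5 rows; each row is the pose to reach, as a shift and turn from the pose commanded when the call began, along the tool's axes at that moment; what a row does not reach only later rows make up. A row lasts 1/12 s, in which the tool goes at most 41.7 mm and 7.16 degrees, less where a joint would pass 70% of its speed; a pose out of reach is approached as far as the arm can. A call with a gripper value outside its range is refused whole. The fingers move at their own pace and stop on an object; "squeeze" is the grip in N (left out, the last holds). Time passes only in rows, so rows that repeat a pose let the fingers close. It gives the time, the measured TCP pose, the force, the opening and the grip force at its end, in the units of the state.
- status.observe(): the state, without advancing time (a new reading comes with each control period).
- viewer.get_image(name): name is "side" or "top" or "wrist"; returns a dict with "image" (480x640x3 uint8, blue, green, red), "range_z" (480x640 float32, m along the optical axis (not along the pixel's ray), 0 where there is no reading), "intrinsics" (3x3 intrinsics, pixels), "R" (3x3) and "t" (3): a world point X has camera coordinates R X + t. Camera axes: x right, y down, z forward; pixel columns grow to the right and rows downward; lengths in m; the calibration is good to about 2 mm. The wrist camera is an equidistant fisheye: a pixel r from the principal point sees the ray r / f radians off the axis. A picture is of the moment at which its call begins.
- env.job_done(): hands the job in; it is judged then, once.
The state is a dict: "time": time; "qpos": joint angles; "joint_vel": joint speeds; "joint_torque": joint torques, N m; "tool_pos": TCP position; "ee_rot": TCP orientation; "wrist_force": force on the tool from outside, world axes, zero at the start; "ft_torque": the same for the moment, N m; "opening": finger opening in m; "finger_force": force on a finger pad.
Only numpy, scipy, OpenCV 4.12 (cv2) and the standard library are available. Lean on these libraries where they do the work, as an engineer would, in place of code of your own. Each camera call takes 0.05 s, during which the arm holds its last target. There are 200 camera calls.

## Working session

There is one attempt and no reset: what is moved stays moved. The work goes in short steps, Python scripts to look and compute and a tool call to move; the robot and the scene stay as the last step left them, time stands still between calls to the robot, and variables do not carry over. Pictures are saved under pics/ and viewed, at most 10 in all, crops included, and the job is handed in when it is done.

Besides the shell and the picture viewer there is one more tool, called after "Call:" by a JSON object that holds its "method" and its "body", one argument or row to a line. step_arm: Moves the arm, as the interface text tells. Its arguments: {"type":"object","properties":{"steps":{"type":"array"},"squeeze":{"type":"number"}},"required":["steps"]}

```bash
mkdir -p pics; cat > h.py <<'E'
import numpy as np, cv2
from station import status, viewer, env
def grab(n,tag):
    d=viewer.get_image(n); cv2.imwrite(f'pics/{tag}.png',d['image']); np.savez(f'{tag}.npz',**d); return d
def world(d,u,v,z=None):
    K,R,t=[np.array(d[k]) for k in('intrinsics','R','t')]
    r=R.T@np.linalg.solve(K,[u,v,1.]); c=-R.T@t
    if z is None: return c+r*d['range_z'][int(v),int(u)]
    return c+r*(z-c[2])/r[2]
E
python3 - <<'E'
from h import *
s=status.observe(); print(s)
for n in('side','top'):
    d=grab(n,n+'0'); print(n,d['intrinsics'],-d['R'].T@d['t'],d['R'])
E
```

```text
{'time': 0.0, 'qpos': array([ 1.16504279e+00,  2.87183926e-01,  1.57819154e+00,  5.00741422e-05,
        1.27864071e+00, -1.50010628e-01]), 'joint_vel': array([-4.24773280e-04,  7.82182333e-04,  4.87473608e-04,  1.24790155e-03,
        8.25376561e-05, -6.78147340e-04]), 'joint_torque': array([-9.02037991e-04, -4.05973184e+01, -2.92632347e+01, -1.71368324e-04,
        5.79935586e-03, -3.41493660e-06]), 'tool_pos': array([0.17044936, 0.65243069, 0.22992716]), 'ee_rot': array([ 1.27530351e-01,  9.91833928e-01, -1.15870146e-03, -3.55457752e-04]), 'wrist_force': array([-0.30300894,  0.78898682,  0.85275771]), 'ft_torque': array([ 0.05303797, -0.00062332,  0.01561201]), 'finger_force': 0.0, 'opening': 0.08553222849922751}
side [[595.20292639   0.         325.24190209]
 [  0.         595.20292639 231.87718392]
 [  0.           0.           1.        ]] [ 0.47233996 -0.92971958  0.82602145] [[ 0.98853052 -0.15100564 -0.00216919]
 [-0.09210548 -0.59144423 -0.80106823]
 [ 0.11968286  0.79208019 -0.59856912]]
top [[476.24449176   0.         324.89849987]
 [  0.         476.24449176 242.67594484]
 [  0.           0.           1.        ]] [ 0.39864531 -0.00548285  1.28174715] [[-0.01214894 -0.99991955 -0.00364548]
 [-0.9845385   0.01259903 -0.17471465]
 [ 0.17474652  0.00146652 -0.98461236]]
```

View pics/top0.png

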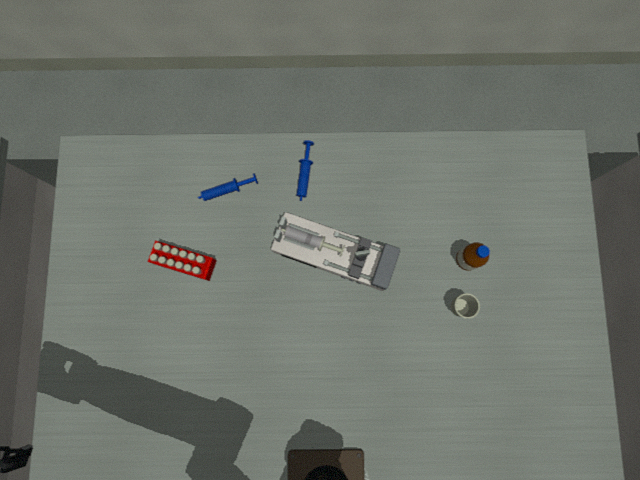

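View pics/side0.png

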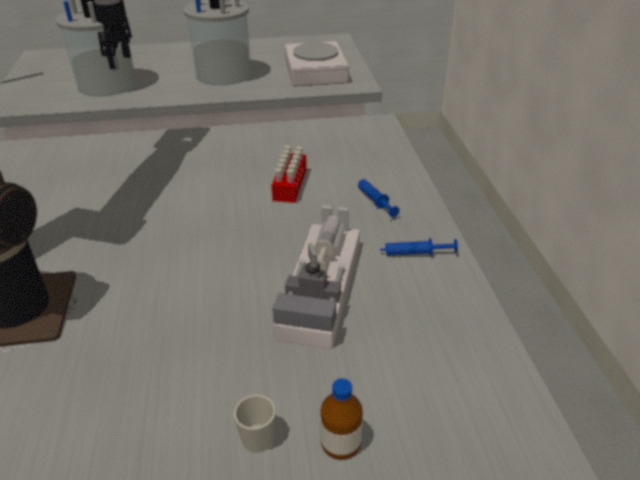

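The pump is at top (335,250): front stop left at (279,232), motor housing right at (387,268), carriage and wing around (360,257). Candidates for the syringe: clear one in the cradle at top (305,239), and blue look-alikes at (304,170) and (228,187). By the description I choose the clear one. Next is a close crop.

```bash
python3 - <<'E'
from h import *
a=cv2.imread('pics/top0.png')[200:300,260:410]; b=cv2.imread('pics/side0.png')[190:350,265:375]
A=cv2.resize(a,None,fx=5,fy=5,interpolation=2);B=cv2.resize(b,None,fx=3.75,fy=3.75,interpolation=2)
cv2.imwrite('pics/cropA.png',A)
d=np.load('top0.npz'); 
H=np.zeros((480,640,3))
v,u=np.mgrid[200:300,260:410]
K,R,t=d['intrinsics'],d['R'],d['t']
r=np.stack([u,v,np.ones_like(u)],-1)@np.linalg.inv(K).T
P=(r*d['range_z'][200:300,260:410,None]-t)@R
m=(P[...,2]>.03)&(P[...,2]<.06)
# base outline: everything above 30 mm
mm=(P[...,2]>.03)
pts=P[m][:,:2]; print(cv2.minAreaRect(pts.astype(np.float32)), 'base')
h=P[...,2]
for lo,hi in((.08,.092),(.092,.108),(.11,.125),(.14,.175)):
    k=(h>lo)&(h<hi); q=P[k]; print(lo,hi,k.sum(),q.mean(0) if len(q) else '', np.c_[u[k],v[k]].mean(0), cv2.minAreaRect(q[:,:2].astype(np.float32)) if len(q)>3 else '')
E
```

```text
((0.5977080464363098, -0.02382241189479828), (0.3172641694545746, 0.11468973755836487), 69.41047668457031) base
0.08 0.092 1160 [ 0.57675463 -0.08253703  0.08638534] [356.31896552 255.59655172] ((0.5973947048187256, -0.02996477484703064), (0.311489999294281, 0.10966175049543381), 69.66075134277344)
0.092 0.108 321 [0.6103226  0.0104354  0.09727832] [319.46417445 242.25545171] ((0.5978761911392212, -0.025246024131774902), (0.30354803800582886, 0.05870954692363739), 68.94960021972656)
0.11 0.125 46 [ 0.56942908 -0.09266947  0.1185066 ] [361.10869565 256.45652174] ((0.5732014179229736, -0.09042022377252579), (0.0255677942186594, 0.02295564115047455), 37.5279426574707)
0.14 0.175 73 [ 0.57359111 -0.0913615   0.15625492] [361.64383562 252.42465753] ((0.5742937922477722, -0.09198926389217377), (0.009386194869875908, 0.03575056418776512), 9.416895866394043)
```

View pics/cropA.png

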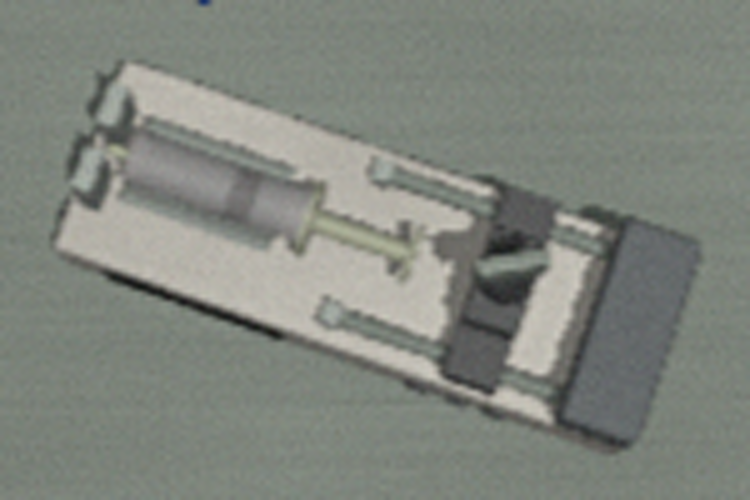

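The crop shows the clear syringe in the cradle of the pump, its plunger disc at crop (408,250). The carriage is at (500,285), and the wing plate runs from (480,275) to (545,255). World estimates are wing (0.574, -0.092), its long axis at 99.4°, and pump +y at about 69.4°, all consistent with the given sizes. Moving there at safe height.

Call:
{"method": "step_arm", "body": {
  "steps": [
    {"translation": [-0.029,-0.031,0],"spin": 0,"claw": -1},
    {"translation": [-0.058,-0.062,0],"spin": 0,"claw": -1},
    {"translation": [-0.087,-0.093,0],"spin": 0,"claw": -1},
    {"translation": [-0.116,-0.124,0],"spin": 0,"claw": -1},
    {"translation": [-0.145,-0.154,0],"spin": 0,"claw": -1}
  ]
}}

```text
time: 0.52
tool_pos: [0.2706, 0.4682, 0.2306]
ee_rot: [0.127, 0.992, -0.001, -0.0]
wrist_force: [-0.0, -0.1, 0.5]
opening: 0.0855
finger_force: 0.0
```

Call:
{"method": "step_arm", "body": {
  "steps": [
    {"translation": [-0.029,-0.031,0],"spin": 0,"claw": -1},
    {"translation": [-0.058,-0.062,0],"spin": 0,"claw": -1},
    {"translation": [-0.087,-0.093,0],"spin": 0,"claw": -1},
    {"translation": [-0.116,-0.124,0],"spin": 0,"claw": -1},
    {"translation": [-0.145,-0.154,0],"spin": 0,"claw": -1}
  ]
}}

```text
time: 0.93
tool_pos: [0.3703, 0.2853, 0.231]
ee_rot: [0.127, 0.992, -0.0, -0.0]
wrist_force: [1.4, 0.6, -0.2]
opening: 0.0854
finger_force: 0.0
```

Call:
{"method": "step_arm", "body": {
  "steps": [
    {"translation": [-0.029,-0.031,0],"spin": 0,"claw": -1},
    {"translation": [-0.058,-0.062,0],"spin": 0,"claw": -1},
    {"translation": [-0.087,-0.093,0],"spin": 0,"claw": -1},
    {"translation": [-0.116,-0.124,0],"spin": 0,"claw": -1},
    {"translation": [-0.145,-0.154,0],"spin": 0,"claw": -1}
  ]
}}

```text
time: 1.35
tool_pos: [0.4702, 0.1023, 0.2311]
ee_rot: [0.128, 0.992, 0.0, -0.0]
wrist_force: [1.1, 0.4, 0.0]
opening: 0.0858
finger_force: 0.0
```

Call:
{"method": "step_arm", "body": {
  "steps": [
    {"translation": [-0.029,-0.031,0],"spin": 0.11,"claw": -1},
    {"translation": [-0.058,-0.062,0],"spin": 0.22,"claw": -1},
    {"translation": [-0.087,-0.093,0],"spin": 0.33,"claw": -1},
    {"translation": [-0.116,-0.124,0],"spin": 0.44,"claw": -1},
    {"translation": [-0.145,-0.154,0],"spin": 0.55,"claw": -1}
  ]
}}

```text
time: 1.77
tool_pos: [0.57, -0.0806, 0.2308]
ee_rot: [0.395, 0.919, 0.0, -0.0]
wrist_force: [1.2, 0.8, 0.5]
opening: 0.0857
finger_force: 0.0
```

Call:
{"method": "step_arm", "body": {
  "steps": [
    {"translation": [0,0,0],"spin": 0.12,"claw": -1},
    {"translation": [0,0,0],"spin": 0.24,"claw": -1},
    {"translation": [0,0,0],"spin": 0.36,"claw": -1},
    {"translation": [0,0,0],"spin": 0.48,"claw": -1},
    {"translation": [0,0,0],"spin": 0.6,"claw": -1}
  ]
}}

```text
time: 2.18
tool_pos: [0.5694, -0.0787, 0.2305]
ee_rot: [0.649, 0.761, -0.0, -0.001]
wrist_force: [-0.3, 0.4, 1.1]
opening: 0.0854
finger_force: 0.0
```

```bash
python3 - <<'E'
from h import *
d=grab('wrist','w1'); s=status.observe(); print(s['tool_pos'],s['ee_rot'],s['qpos'])
K,R,t=d['intrinsics'],d['R'],d['t']; print(K,-R.T@t,R)
v,u=np.mgrid[0:480,0:640]
x=(u-K[0,2])/K[0,0]; y=(v-K[1,2])/K[1,1]; th=np.hypot(x,y)
z=d['range_z']; k=z*np.tan(np.clip(th,0,1.5))/np.maximum(th,1e-9)
P=(np.stack([x*k,y*k,z],-1)-t)@R
h=P[...,2]; near=(np.hypot(P[...,0]-.574,P[...,1]+.092)<.03)&(z>0)
for lo,hi in((.095,.105),(.115,.125),(.152,.17)):
    m=near&(h>lo)&(h<hi); q=P[m]; print(lo,m.sum())
    if m.sum()>5: print(q.mean(0),np.c_[u[m],v[m]].mean(0),cv2.minAreaRect(q[:,:2].astype(np.float32)))
E
```

```text
[ 0.56940653 -0.07857868  0.23057599] [ 6.50243674e-01  7.59725415e-01 -2.45360804e-04 -6.31824040e-04] [-3.13601765e-01  6.84173353e-02  1.82749455e+00  3.41586460e-05
  1.24703596e+00 -4.68598324e-01]
[[371.64829954   0.         321.81628413]
 [  0.         371.64829954 242.25678862]
 [  0.           0.           1.        ]] [ 0.55895038 -0.01359066  0.37303037] [[ 9.87559236e-01  1.57247124e-01 -3.11174081e-04]
 [ 1.51982223e-01 -9.53982546e-01  2.58493144e-01]
 [ 4.03504488e-02 -2.55324585e-01 -9.66013042e-01]]
0.095 1352
[ 0.57353697 -0.08879073  0.09934622] [325.18121302 246.31360947] ((0.5754313468933105, -0.09306516498327255), (0.030336439609527588, 0.050642043352127075), 68.92262268066406)
0.115 587
[ 0.57451117 -0.09239363  0.11937353] [326.08006814 258.9318569 ] ((0.5753002762794495, -0.09276703000068665), (0.02740340121090412, 0.025302058085799217), 8.046843528747559)
0.152 833
[ 0.57505238 -0.09137471  0.15923841] [327.90996399 276.93757503] ((0.5754237771034241, -0.09259182214736938), (0.008847007527947426, 0.035462863743305206), 9.033352851867676)
```

View pics/w1.png

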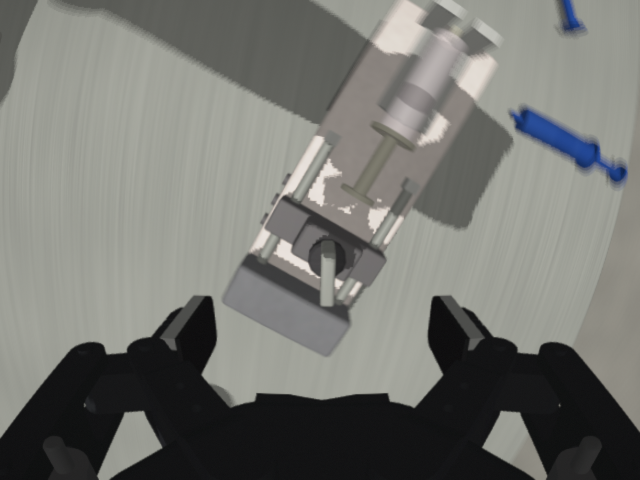

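The wrist view shows the wing upright between the fingers at (328,277), the plunger disc at (358,193), and the blue syringes clear of the path. Measured wing is (0.5754, -0.0926) with top at 0.159, the housing and carriage centres agree, and the tool yaw is within 0.2°. Descending.

Call:
{"method": "step_arm", "body": {
  "steps": [
    {"translation": [-0.015,0.004,0.02],"spin": 0,"claw": -1},
    {"translation": [-0.015,0.004,0.045],"spin": 0,"claw": -1},
    {"translation": [-0.015,0.004,0.07],"spin": 0,"claw": -1},
    {"translation": [-0.015,0.004,0.09],"spin": 0,"claw": -1},
    {"translation": [-0.015,0.004,0.101],"spin": 0,"claw": -1}
  ]
}}

```text
time: 2.65
tool_pos: [0.5742, -0.0921, 0.1268]
ee_rot: [0.646, 0.764, -0.001, -0.003]
wrist_force: [-0.9, 1.2, 0.3]
opening: 0.0854
finger_force: 0.0
```

Call:
{"method": "step_arm", "body": {
  "steps": [
    {"translation": [0,0,0],"spin": 0,"claw": 0.2},
    {"translation": [0,0,0],"spin": 0,"claw": 0.4},
    {"translation": [0,0,0],"spin": 0,"claw": 0.5},
    {"translation": [0,0,0],"spin": 0,"claw": 0.6},
    {"translation": [0,0,0],"spin": 0,"claw": 0.6}
  ],
  "squeeze": 30
}}

```text
time: 3.07
tool_pos: [0.5772, -0.093, 0.1321]
ee_rot: [0.646, 0.763, 0.001, 0.001]
wrist_force: [0.1, -0.0, -0.3]
opening: 0.0256
finger_force: 0.0
```

Call:
{"method": "step_arm", "body": {
  "steps": [
    {"translation": [0,0,0],"spin": 0,"claw": 0.7},
    {"translation": [0,0,0],"spin": 0,"claw": 0.8},
    {"translation": [0,0,0],"spin": 0,"claw": 0.9},
    {"translation": [0,0,0],"spin": 0,"claw": 1},
    {"translation": [0,0,0],"spin": 0,"claw": 1}
  ],
  "squeeze": 60
}}

```text
time: 3.48
tool_pos: [0.5758, -0.093, 0.1316]
ee_rot: [0.646, 0.763, -0.001, -0.0]
wrist_force: [-3.7, -0.0, 5.6]
opening: 0.0079
finger_force: 59.3
```

Call:
{"method": "step_arm", "body": {
  "steps": [
    {"translation": [0,0,0],"spin": 0,"claw": 1},
    {"translation": [0,0,0],"spin": 0,"claw": 1},
    {"translation": [0,0,0],"spin": 0,"claw": 1}
  ]
}}

```text
time: 3.73
tool_pos: [0.5758, -0.093, 0.1316]
ee_rot: [0.646, 0.763, -0.001, -0.0]
wrist_force: [-3.7, -0.6, 5.2]
opening: 0.0081
finger_force: 59.3
```

```bash
cat > m.py <<'E'
from h import *
import sys
def geo(tag):
    d=grab('wrist',tag); K,R,t=d['intrinsics'],d['R'],d['t']
    v,u=np.mgrid[0:480,0:640]; x=(u-K[0,2])/K[0,0]; y=(v-K[1,2])/K[1,1]; th=np.hypot(x,y)
    z=d['range_z']; k=z*np.tan(np.clip(th,0,1.5))/np.maximum(th,1e-9)
    return d,(np.stack([x*k,y*k,z],-1)-t)@R,z>0
def frame(P):
    # pump coords: s along +y from first wing position, l lateral
    a=np.radians(69.2); e=np.array([np.cos(a),np.sin(a)]); q=P[...,:2]-[.5754,-.0926]
    return q@e, q@[e[1],-e[0]]
def st():
    s=status.observe(); R=cv2.Rodrigues
    a=np.radians(69.2); e=np.array([np.cos(a),np.sin(a)]); f=s['wrist_force'];q=s['ee_rot']
    print('t',round(s['time'],2),'s,l',np.round(1e3*np.array(frame(s['tool_pos'])),1),'z',s['tool_pos'][2].round(4),'Fy',round(f[:2]@e,2),'Fx',round(f[:2]@[e[1],-e[0]],2),'Fz',f[2].round(1),'Mz',s['ft_torque'][2].round(3),'yawY',round(np.degrees(2*np.arctan2(q[1],q[0]))-90,2),'q6',s['qpos'][5].round(3),s['opening'].round(4),s['finger_force'].round(1))
E
python3 - <<'E'
from m import *
st(); d,P,ok=geo('w2'); s,l=frame(P); h=P[...,2]
m=ok&(abs(l)<.004)&(s>0)&(s<.25)
for lo in np.arange(0,.245,.005):
    k=m&(s>=lo)&(s<lo+.005); print(int(lo*1e3),int(k.sum()),(h[k].max()*1e3).round(0) if k.sum() else '',end=' | ')
w=np.load('w1.npz')
E
```

```text
Traceback (most recent call last):
  File "m.py", line 15, in st
    print('t',round(s['time'],2),'s,l',np.round(1e3*np.array(frame(s['tool_pos'])),1),'z',s['tool_pos'][2].round(4),'Fy',round(f[:2]@e,2),'Fx',round(f[:2]@[e[1],-e[0]],2),'Fz',f[2].round(1),'Mz',s['ft_torque'][2].round(3),'yawY',round(np.degrees(2*np.arctan2(q[1],q[0]))-90,2),'q6',s['qpos'][5].round(3),s['opening'].round(4),s['finger_force'].round(1))
                                                                                                                                                                                                                                                                                                                ^^^^^^^^^^^^^^^^^^
AttributeError: 'float' object has no attribute 'round'
```

```bash
sed -i "s/s\['opening'\].round(4),s\['finger_force'\].round(1)/round(s['opening'],4),round(s['finger_force'],1)/" m.py
python3 - <<'E'
from m import *
st(); d,P,ok=geo('w2'); s,l=frame(P); h=P[...,2]
m=ok&(abs(l)<.004)&(s>0)&(s<.25)
for lo in np.arange(0,.245,.005):
    k=m&(s>=lo)&(s<lo+.005); print(int(lo*1e3),int(k.sum()),(h[k].max()*1e3).round(0) if k.sum() else '',end=' | ')
E
```

```text
t 3.73 s,l [-0.2  0.5] z 0.1316 Fy -1.91 Fx -3.2 Fz 5.2 Mz -0.033 yawY 9.47 q6 -0.498 0.0081 59.3
0 292 173.0 | 5 491 230.0 | 10 4131 233.0 | 15 2062 235.0 | 20 3571 235.0 | 25 222 234.0 | 30 99 46.0 | 35 100 46.0 | 40 74 46.0 | 45 124 94.0 | 50 182 93.0 | 55 174 85.0 | 60 170 85.0 | 65 169 86.0 | 70 163 85.0 | 75 167 86.0 | 80 161 85.0 | 85 162 85.0 | 90 160 85.0 | 95 167 86.0 | 100 267 99.0 | 105 106 99.0 | 110 150 95.0 | 115 139 95.0 | 120 142 94.0 | 125 135 94.0 | 130 125 94.0 | 135 135 94.0 | 140 126 94.0 | 145 117 94.0 | 150 118 94.0 | 155 116 94.0 | 160 108 94.0 | 165 110 94.0 | 170 62 94.0 | 175 5 93.0 | 180 0  | 185 0  | 190 0  | 195 0  | 200 0  | 205 0  | 210 0  | 215 0  | 220 0  | 225 0  | 230 0  | 235 0  | 240 0  |
```

View pics/w2.png

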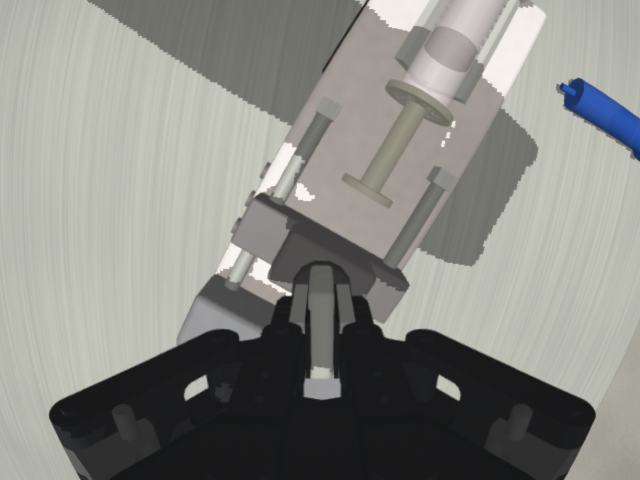

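The wing is held between the pads at (320,310). The plunger disc at (367,190) is about 48 mm ahead of the screw axis, so about 32 mm from the pusher face. Sliding along pump +y, which is tool (0.866, 0.5).

Call:
{"method": "step_arm", "body": {
  "steps": [
    {"translation": [0.003,0.0017,0],"spin": 0,"claw": 1},
    {"translation": [0.0075,0.0043,0],"spin": 0,"claw": 1},
    {"translation": [0.0125,0.0072,0],"spin": 0,"claw": 1},
    {"translation": [0.0175,0.0101,0],"spin": 0,"claw": 1},
    {"translation": [0.0215,0.0125,0],"spin": 0,"claw": 1}
  ]
}}

```text
time: 4.2
tool_pos: [0.5843, -0.07, 0.1315]
ee_rot: [0.646, 0.763, -0.002, -0.0]
wrist_force: [-5.9, -2.2, 5.7]
opening: 0.0082
finger_force: 59.5
```

```bash
python3 -c "
from m import *
st()"
```

```text
t 4.2 s,l [24.3  0.3] z 0.1315 Fy -4.09 Fx -4.71 Fz 5.7 Mz -0.048 yawY 9.48 q6 -0.455 0.0082 59.5
```

Call:
{"method": "step_arm", "body": {
  "steps": [
    {"translation": [0.0015,0.0009,0],"spin": 0,"claw": 1},
    {"translation": [0.003,0.0017,0],"spin": 0,"claw": 1},
    {"translation": [0.0045,0.0026,0],"spin": 0,"claw": 1},
    {"translation": [0.006,0.0035,0],"spin": 0,"claw": 1},
    {"translation": [0.0075,0.0043,0],"spin": 0,"claw": 1}
  ]
}}

```text
time: 4.62
tool_pos: [0.5872, -0.0622, 0.1315]
ee_rot: [0.646, 0.763, -0.002, -0.0]
wrist_force: [-5.4, -2.0, 5.6]
opening: 0.0083
finger_force: 59.4
```

```bash
python3 -c "
from m import *
st(); d,P,ok=geo('w3'); s,l=frame(P); h=P[...,2]
m=ok&(abs(l)<.005)&(s>0.02)&(s<.25)
for lo,hi in((.088,.097),(.0965,.102)):
  k=m&(h>lo)&(h<hi)&(s<.08); print('disc',np.percentile(s[k],[0,5,50,95,100]) if k.any() else 0)
w=np.load('w1.npz');K,R,t=w['intrinsics'],w['R'],w['t']
v,u=np.mgrid[0:480,0:640]; x=(u-K[0,2])/K[0,0]; y=(v-K[1,2])/K[1,1]; th=np.hypot(x,y)
z=w['range_z']; k=z*np.tan(th)/th; Q=(np.stack([x*k,y*k,z],-1)-t)@R; s,l=frame(Q);h=Q[...,2]
for nm,mm in(('disc',(abs(l)<.004)&(h>.086)&(s>.03)&(s<.07)),('barrel',(abs(l)<.004)&(h>.088)&(s>.1)&(s<.208)),('stop',(h>.095)&(s>.18)&(abs(l)<.04))):
  print(nm,mm.sum(),np.percentile(s[mm],[0,2,10,50,90,98,100]).round(4))
"
```

```text
t 4.62 s,l [32.6  0.2] z 0.1315 Fy -3.78 Fx -4.34 Fz 5.6 Mz -0.077 yawY 9.5 q6 -0.44 0.0083 59.4
disc [0.0457641  0.04677129 0.04879276 0.05111171 0.0513861 ]
disc [0.04218705 0.04299147 0.04512428 0.04687987 0.04725365]
disc 2644 [0.03   0.032  0.0352 0.0377 0.0392 0.047  0.0507]
barrel 1221 [0.1009 0.1021 0.1101 0.1481 0.1901 0.1993 0.2017]
stop 739 [0.2101 0.2106 0.2111 0.2138 0.2197 0.2212 0.2222]
```

Call:
{"method": "step_arm", "body": {
  "steps": [
    {"translation": [0.0009,0.0005,0],"spin": 0,"claw": 1},
    {"translation": [0.0017,0.001,0],"spin": 0,"claw": 1},
    {"translation": [0.0026,0.0015,0],"spin": 0,"claw": 1},
    {"translation": [0.0035,0.002,0],"spin": 0,"claw": 1},
    {"translation": [0.0043,0.0025,0],"spin": 0,"claw": 1}
  ]
}}

```text
time: 5.08
tool_pos: [0.5889, -0.0577, 0.1315]
ee_rot: [0.646, 0.763, -0.002, -0.0]
wrist_force: [-6.0, -2.7, 5.9]
opening: 0.008
finger_force: 59.4
```

Call:
{"method": "step_arm", "body": {
  "steps": [
    {"translation": [0.0004,0.0002,0],"spin": 0,"claw": 1},
    {"translation": [0.0007,0.0004,0],"spin": 0,"claw": 1},
    {"translation": [0.001,0.0006,0],"spin": 0,"claw": 1}
  ]
}}

```text
time: 5.33
tool_pos: [0.5893, -0.0566, 0.1315]
ee_rot: [0.646, 0.763, -0.002, -0.0]
wrist_force: [-6.3, -1.7, 6.2]
opening: 0.0082
finger_force: 59.4
```

```bash
python3 -c "
from m import *
st()"
```

```text
t 5.33 s,l [38.6  0.2] z 0.1315 Fy -3.8 Fx -5.25 Fz 6.2 Mz -0.048 yawY 9.5 q6 -0.43 0.0082 59.4
```

Call:
{"method": "step_arm", "body": {
  "steps": [
    {"translation": [0.0004,0.0002,0],"spin": 0,"claw": 1},
    {"translation": [0.0009,0.0005,0],"spin": 0,"claw": 1},
    {"translation": [0.0009,0.0005,0],"spin": 0,"claw": 1}
  ]
}}

```text
time: 5.58
tool_pos: [0.5896, -0.0556, 0.1315]
ee_rot: [0.646, 0.763, -0.002, -0.0]
wrist_force: [-5.7, -2.3, 5.4]
opening: 0.008
finger_force: 59.4
```

Call:
{"method": "step_arm", "body": {
  "steps": [
    {"translation": [0.0004,0.0002,0],"spin": 0,"claw": 1},
    {"translation": [0.0007,0.0004,0],"spin": 0,"claw": 1},
    {"translation": [0.0007,0.0004,0],"spin": 0,"claw": 1}
  ]
}}

```text
time: 5.83
tool_pos: [0.5899, -0.0549, 0.1315]
ee_rot: [0.646, 0.763, -0.002, -0.0]
wrist_force: [-5.0, -2.2, 6.7]
opening: 0.0081
finger_force: 59.4
```

```bash
python3 -c "
from m import *
st()"
```

```text
t 5.83 s,l [40.4  0.2] z 0.1315 Fy -3.86 Fx -3.93 Fz 6.7 Mz -0.039 yawY 9.5 q6 -0.427 0.0081 59.4
```

Call:
{"method": "step_arm", "body": {
  "steps": [
    {"translation": [0.0004,0.0002,0],"spin": 0,"claw": 1},
    {"translation": [0.0007,0.0004,0],"spin": 0,"claw": 1},
    {"translation": [0.0007,0.0004,0],"spin": 0,"claw": 1}
  ]
}}

```text
time: 6.08
tool_pos: [0.5902, -0.0541, 0.1315]
ee_rot: [0.646, 0.763, -0.002, -0.0]
wrist_force: [-5.2, -2.2, 6.5]
opening: 0.0081
finger_force: 59.4
```

Call:
{"method": "step_arm", "body": {
  "steps": [
    {"translation": [0.0004,0.0002,0],"spin": 0,"claw": 1},
    {"translation": [0.0007,0.0004,0],"spin": 0,"claw": 1},
    {"translation": [0.0007,0.0004,0],"spin": 0,"claw": 1}
  ]
}}

```text
time: 6.33
tool_pos: [0.5905, -0.0535, 0.1315]
ee_rot: [0.646, 0.763, -0.002, -0.0]
wrist_force: [-6.1, -2.5, 6.2]
opening: 0.0083
finger_force: 59.4
```

```bash
python3 -c "
from m import *
st()"
```

```text
t 6.33 s,l [41.9  0.2] z 0.1315 Fy -4.5 Fx -4.8 Fz 6.2 Mz -0.044 yawY 9.5 q6 -0.424 0.0083 59.4
```

Call:
{"method": "step_arm", "body": {
  "steps": [
    {"translation": [0.0004,0.0002,0],"spin": 0,"claw": 1},
    {"translation": [0.0004,0.0002,0],"spin": 0,"claw": 1}
  ]
}}

```text
time: 6.5
tool_pos: [0.5905, -0.0534, 0.1315]
ee_rot: [0.646, 0.763, -0.002, -0.0]
wrist_force: [-4.6, -4.1, 5.3]
opening: 0.0082
finger_force: 59.4
```

Call:
{"method": "step_arm", "body": {
  "steps": [
    {"translation": [0.0004,0.0002,0],"spin": 0,"claw": 1},
    {"translation": [0.0004,0.0002,0],"spin": 0,"claw": 1}
  ]
}}

```text
time: 6.67
tool_pos: [0.5905, -0.0533, 0.1315]
ee_rot: [0.646, 0.763, -0.003, -0.0]
wrist_force: [-6.5, -4.1, 5.7]
opening: 0.0079
finger_force: 59.4
```

Call:
{"method": "step_arm", "body": {
  "steps": [
    {"translation": [0.0004,0.0002,0],"spin": 0,"claw": 1},
    {"translation": [0.0004,0.0002,0],"spin": 0,"claw": 1}
  ]
}}

```text
time: 6.83
tool_pos: [0.5905, -0.0532, 0.1315]
ee_rot: [0.646, 0.763, -0.003, 0.0]
wrist_force: [-6.3, -5.3, 6.3]
opening: 0.0082
finger_force: 59.4
```

```bash
python3 -c "
from m import *
st(); d,P,ok=geo('w4'); s,l=frame(P); h=P[...,2]
k=ok&(abs(l)<.005)&(h>.0965)&(h<.102)&(s<.09)&(s>.02); print(np.percentile(s[k],[0,50,100]) if k.any() else 0)
k=ok&(abs(l)<.004)&(h>.09)&(s>.05)
for a in np.arange(.05,.24,.01): q=k&(s>=a)&(s<a+.01); print(round(a,2),q.sum(),h[q].max().round(3) if q.any() else '',end='|')
im=d['image']; cv2.imwrite('pics/w4c.png',cv2.resize(im[0:320,240:600],None,fx=1.8,fy=1.8))
"
```

```text
t 6.83 s,l [42.2  0.2] z 0.1315 Fy -7.15 Fx -3.98 Fz 6.3 Mz -0.01 yawY 9.52 q6 -0.422 0.0082 59.4
[0.05094679 0.05432899 0.05685045]
0.05 4773 0.234|0.06 5174 0.235|0.07 0 |0.08 0 |0.09 0 |0.1 0 |0.11 283 0.099|0.12 310 0.094|0.13 312 0.094|0.14 300 0.094|0.15 288 0.094|0.16 282 0.094|0.17 262 0.094|0.18 253 0.094|0.19 238 0.094|0.2 226 0.094|0.21 31 0.093|0.22 0 |0.23 0 |
```

View pics/w4c.png

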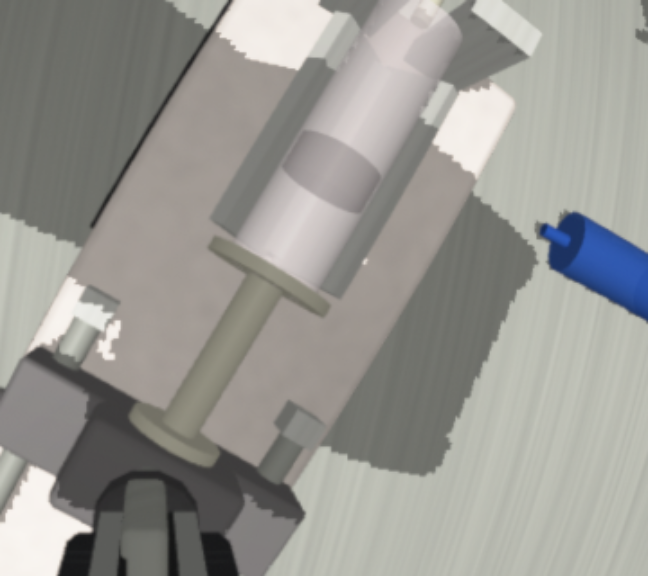

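The crop shows the plunger disc against the carriage at (175,435) and the barrel shoulder up at the stop at (420,40). The advance ended at s = 42.2 mm while the force rose from 3.8 to 7.2 N, so the syringe is home. I'm keeping this forward bias and turning clockwise (0.9 rad is always free).

Call:
{"method": "step_arm", "body": {
  "steps": [
    {"translation": [0.0006,0.0004,0],"spin": 0.05,"claw": 1},
    {"translation": [0.0006,0.0004,0],"spin": 0.13,"claw": 1},
    {"translation": [0.0006,0.0004,0],"spin": 0.21,"claw": 1},
    {"translation": [0.0006,0.0004,0],"spin": 0.27,"claw": 1},
    {"translation": [0.0006,0.0004,0],"spin": 0.3,"claw": 1}
  ],
  "squeeze": 80
}}

```text
time: 7.3
tool_pos: [0.5908, -0.0532, 0.1316]
ee_rot: [0.753, 0.658, -0.004, 0.001]
wrist_force: [-7.3, -6.4, 5.8]
opening: 0.008
finger_force: 82.0
```

```bash
python3 -c "
from m import *
st()"
```

```text
t 7.3 s,l [42.3  0.4] z 0.1316 Fy -8.56 Fx -4.51 Fz 5.8 Mz 0.077 yawY -7.78 q6 -0.118 0.008 82.0
```

Call:
{"method": "step_arm", "body": {
  "steps": [
    {"translation": [0,0,0],"spin": 0.08,"claw": 1},
    {"translation": [0,0,0],"spin": 0.18,"claw": 1},
    {"translation": [0,0,0],"spin": 0.28,"claw": 1},
    {"translation": [0,0,0],"spin": 0.36,"claw": 1},
    {"translation": [0,0,0],"spin": 0.4,"claw": 1}
  ]
}}

```text
time: 7.72
tool_pos: [0.591, -0.0533, 0.1316]
ee_rot: [0.869, 0.494, -0.003, 0.002]
wrist_force: [-6.6, -7.6, 5.6]
opening: 0.0072
finger_force: 81.9
```

```bash
python3 -c "
from m import *
st()"
```

```text
t 7.72 s,l [42.3  0.7] z 0.1316 Fy -9.43 Fx -3.46 Fz 5.6 Mz 0.006 yawY -30.74 q6 0.282 0.0072 81.9
```

Call:
{"method": "step_arm", "body": {
  "steps": [
    {"translation": [0,0,0],"spin": 0.06,"claw": 1},
    {"translation": [0,0,0],"spin": 0.12,"claw": 1},
    {"translation": [0,0,0],"spin": 0.16,"claw": 1}
  ]
}}

```text
time: 7.97
tool_pos: [0.5911, -0.0533, 0.1316]
ee_rot: [0.906, 0.424, -0.003, 0.002]
wrist_force: [-5.8, -6.2, 5.5]
opening: 0.0076
finger_force: 81.9
```

```bash
python3 -c "
from m import *
st()"
```

```text
t 7.97 s,l [42.3  0.7] z 0.1316 Fy -7.84 Fx -3.19 Fz 5.5 Mz 0.065 yawY -39.87 q6 0.442 0.0076 81.9
```

Call:
{"method": "step_arm", "body": {
  "steps": [
    {"translation": [0,0,0],"spin": 0.04,"claw": 1},
    {"translation": [0,0,0],"spin": 0.08,"claw": 1},
    {"translation": [0,0,0],"spin": 0.12,"claw": 1}
  ]
}}

```text
time: 8.22
tool_pos: [0.5911, -0.0534, 0.1316]
ee_rot: [0.929, 0.369, -0.003, 0.002]
wrist_force: [-5.8, -6.3, 4.7]
opening: 0.0078
finger_force: 81.9
```

```bash
python3 -c "
from m import *
st()"
```

```text
t 8.22 s,l [42.2  0.8] z 0.1316 Fy -7.97 Fx -3.21 Fz 4.7 Mz 0.01 yawY -46.7 q6 0.561 0.0078 81.9
```

Call:
{"method": "step_arm", "body": {
  "steps": [
    {"translation": [0,0,0],"spin": 0.04,"claw": 1},
    {"translation": [0,0,0],"spin": 0.08,"claw": 1}
  ]
}}

```text
time: 8.38
tool_pos: [0.5912, -0.0534, 0.1316]
ee_rot: [0.943, 0.331, -0.002, 0.003]
wrist_force: [-5.9, -7.2, 5.1]
opening: 0.0073
finger_force: 81.8
```

```bash
python3 -c "
from m import *
st()"
```

```text
t 8.38 s,l [42.2  0.8] z 0.1316 Fy -8.84 Fx -3.0 Fz 5.1 Mz -0.033 yawY -51.29 q6 0.641 0.0073 81.8
```

Call:
{"method": "step_arm", "body": {
  "steps": [
    {"translation": [0,0,0],"spin": 0.04,"claw": 1},
    {"translation": [0,0,0],"spin": 0.08,"claw": 1}
  ]
}}

```text
time: 8.55
tool_pos: [0.5912, -0.0535, 0.1316]
ee_rot: [0.956, 0.293, -0.002, 0.003]
wrist_force: [-5.1, -7.0, 5.6]
opening: 0.0079
finger_force: 81.8
```

```bash
python3 -c "
from m import *
st()"
```

```text
t 8.55 s,l [42.2  0.9] z 0.1316 Fy -8.36 Fx -2.33 Fz 5.6 Mz 0.046 yawY -55.87 q6 0.721 0.0079 81.8
```

Call:
{"method": "step_arm", "body": {
  "steps": [
    {"translation": [0,0,0],"spin": 0.05,"claw": 1},
    {"translation": [0,0,0],"spin": 0.1,"claw": 1},
    {"translation": [0,0,0],"spin": 0.16,"claw": 1}
  ]
}}

```text
time: 8.8
tool_pos: [0.5912, -0.0536, 0.1316]
ee_rot: [0.976, 0.216, -0.002, 0.003]
wrist_force: [-6.3, -8.0, 4.7]
opening: 0.0081
finger_force: 81.8
```

```bash
python3 -c "
from m import *
st()"
```

```text
t 8.8 s,l [42.1  0.9] z 0.1316 Fy -9.73 Fx -3.08 Fz 4.7 Mz -0.02 yawY -65.07 q6 0.882 0.0081 81.8
```

Call:
{"method": "step_arm", "body": {
  "steps": [
    {"translation": [0,0,0],"spin": 0.05,"claw": 1},
    {"translation": [0,0,0],"spin": 0.1,"claw": 1},
    {"translation": [0,0,0],"spin": 0.16,"claw": 1}
  ]
}}

```text
time: 9.05
tool_pos: [0.5913, -0.0537, 0.1316]
ee_rot: [0.991, 0.137, -0.002, 0.003]
wrist_force: [-5.5, -8.0, 4.2]
opening: 0.0076
finger_force: 81.8
```

```bash
python3 -c "
from m import *
st()"
```

```text
t 9.05 s,l [42.  1.] z 0.1316 Fy -9.43 Fx -2.33 Fz 4.2 Mz 0.072 yawY -74.24 q6 1.042 0.0076 81.8
```

Call:
{"method": "step_arm", "body": {
  "steps": [
    {"translation": [0,0,0],"spin": 0.05,"claw": 1},
    {"translation": [0,0,0],"spin": 0.1,"claw": 1},
    {"translation": [0,0,0],"spin": 0.16,"claw": 1}
  ]
}}

```text
time: 9.3
tool_pos: [0.5913, -0.0538, 0.1316]
ee_rot: [0.998, 0.058, -0.002, 0.004]
wrist_force: [-5.1, -9.1, 5.4]
opening: 0.0078
finger_force: 81.8
```

```bash
python3 -c "
from m import *
st()"
```

```text
t 9.3 s,l [41.9  1. ] z 0.1316 Fy -10.32 Fx -1.53 Fz 5.4 Mz 0.13 yawY -83.4 q6 1.202 0.0078 81.8
```

Call:
{"method": "step_arm", "body": {
  "steps": [
    {"translation": [0,0,0],"spin": 0.04,"claw": 1},
    {"translation": [0,0,0],"spin": 0.08,"claw": 1}
  ]
}}

```text
time: 9.47
tool_pos: [0.5912, -0.0538, 0.1316]
ee_rot: [1.0, 0.018, -0.001, 0.004]
wrist_force: [-5.6, -8.9, 5.1]
opening: 0.0076
finger_force: 81.8
```

```bash
python3 -c "
from m import *
st()"
```

```text
t 9.47 s,l [41.9  1.1] z 0.1316 Fy -10.3 Fx -2.1 Fz 5.1 Mz 0.109 yawY -87.95 q6 1.281 0.0076 81.8
```

Call:
{"method": "step_arm", "body": {
  "steps": [
    {"translation": [0,0,0],"spin": 0.05,"claw": 1},
    {"translation": [0,0,0],"spin": 0.1,"claw": 1},
    {"translation": [0,0,0],"spin": 0.15,"claw": 1}
  ]
}}

```text
time: 9.72
tool_pos: [0.5913, -0.0539, 0.1316]
ee_rot: [0.998, -0.057, -0.001, 0.004]
wrist_force: [-5.3, -8.7, 5.0]
opening: 0.0079
finger_force: 81.7
```

```bash
python3 -c "
from m import *
st()"
```

```text
t 9.72 s,l [41.8  1.1] z 0.1316 Fy -10.04 Fx -1.89 Fz 5.0 Mz 0.054 yawY -96.57 q6 1.432 0.0079 81.7
```

Call:
{"method": "step_arm", "body": {
  "steps": [
    {"translation": [0,0,0],"spin": 0.05,"claw": 1},
    {"translation": [0,0,0],"spin": 0.1,"claw": 1},
    {"translation": [0,0,0],"spin": 0.15,"claw": 1}
  ]
}}

```text
time: 9.97
tool_pos: [0.5912, -0.054, 0.1316]
ee_rot: [0.991, -0.131, -0.001, 0.004]
wrist_force: [-5.5, -8.1, 5.5]
opening: 0.0076
finger_force: 81.9
```

```bash
python3 -c "
from m import *
st()"
```

```text
t 9.97 s,l [41.7  1.1] z 0.1316 Fy -9.55 Fx -2.26 Fz 5.5 Mz 0.538 yawY -105.03 q6 1.58 0.0076 81.9
```

The moment jumped to 0.54 N·m, so the clutch is at its slip level. Slip so far is 0–8.5°. A small extra 5° brings it to a sure 5–14°.

Call:
{"method": "step_arm", "body": {
  "steps": [
    {"translation": [0,0,0],"spin": 0.03,"claw": 1},
    {"translation": [0,0,0],"spin": 0.06,"claw": 1},
    {"translation": [0,0,0],"spin": 0.09,"claw": 1}
  ]
}}

```text
time: 10.22
tool_pos: [0.5912, -0.054, 0.1316]
ee_rot: [0.985, -0.175, -0.001, 0.004]
wrist_force: [-5.2, -8.9, 5.2]
opening: 0.0077
finger_force: 81.9
```

```bash
python3 -c "
from m import *
st()"
```

```text
t 10.22 s,l [41.7  1.1] z 0.1316 Fy -10.18 Fx -1.74 Fz 5.2 Mz 0.501 yawY -110.12 q6 1.669 0.0077 81.9
```

Call:
{"method": "step_arm", "body": {
  "steps": [
    {"translation": [0,0.001,0],"spin": 0,"claw": 1},
    {"translation": [0,0.002,0],"spin": 0,"claw": 1},
    {"translation": [0,0.002,0],"spin": 0,"claw": 1}
  ]
}}

```text
time: 10.47
tool_pos: [0.591, -0.0544, 0.1316]
ee_rot: [0.985, -0.175, -0.0, 0.002]
wrist_force: [-4.0, -5.3, 4.7]
opening: 0.0073
finger_force: 81.8
```

```bash
python3 -c "
from m import *
st()"
```

```text
t 10.47 s,l [41.3  1. ] z 0.1316 Fy -6.39 Fx -1.85 Fz 4.7 Mz 0.431 yawY -110.13 q6 1.664 0.0073 81.8
```

Now opening in steps, then straight up.

Call:
{"method": "step_arm", "body": {
  "steps": [
    {"translation": [0,0,0],"spin": 0,"claw": 0.7},
    {"translation": [0,0,0],"spin": 0,"claw": 0.6},
    {"translation": [0,0,0],"spin": 0,"claw": 0.4},
    {"translation": [0,0,0],"spin": 0,"claw": 0.2},
    {"translation": [0,0,0],"spin": 0,"claw": 0}
  ],
  "squeeze": 20
}}

```text
time: 10.88
tool_pos: [0.5914, -0.052, 0.1301]
ee_rot: [0.984, -0.176, -0.0, -0.0]
wrist_force: [-0.2, 0.7, -0.5]
opening: 0.0424
finger_force: 0.0
```

Call:
{"method": "step_arm", "body": {
  "steps": [
    {"translation": [0,0,0],"spin": 0,"claw": 0},
    {"translation": [0,0,-0.02],"spin": 0,"claw": 0},
    {"translation": [0,0,-0.045],"spin": 0,"claw": 0},
    {"translation": [0,0,-0.075],"spin": 0,"claw": 0},
    {"translation": [0,0,-0.1],"spin": 0,"claw": 0}
  ]
}}

```text
time: 11.3
tool_pos: [0.5915, -0.0521, 0.2318]
ee_rot: [0.984, -0.176, 0.0, -0.0]
wrist_force: [0.6, 0.3, 0.8]
opening: 0.0425
finger_force: 0.0
```

Call:
{"method": "step_arm", "body": {
  "steps": [
    {"translation": [0,0,0],"spin": 0,"claw": 0},
    {"translation": [0,0,0],"spin": 0,"claw": 0},
    {"translation": [0,0,0],"spin": 0,"claw": 0}
  ]
}}

```text
time: 11.55
tool_pos: [0.5909, -0.0521, 0.2295]
ee_rot: [0.984, -0.176, -0.001, -0.0]
wrist_force: [-0.5, -0.0, -0.5]
opening: 0.0426
finger_force: 0.0
```

```bash
python3 -c "
from m import *
st(); d,P,ok=geo('w5'); s,l=frame(P); h=P[...,2]
m=ok&(np.hypot(s-.042,l)<.03)&(h>.152)&(h<.17)
if m.sum()>5: q=P[m]; r=cv2.minAreaRect(q[:,:2].astype(np.float32)); print(m.sum(),r,frame(np.array(r[0])))
t=grab('top','top1'); cv2.imwrite('pics/both.png',np.hstack([cv2.resize(d['image'],(400,300)),cv2.resize(t['image'][200:300,260:393],(400,300),interpolation=2)]))
"
```

```text
t 11.55 s,l [43.4  0.1] z 0.2295 Fy -0.21 Fx -0.44 Fz -0.5 Mz -0.049 yawY -110.29 q6 1.666 0.0426 0.0
846 ((0.5901382565498352, -0.053921982645988464), (0.008603151887655258, 0.03633037209510803), 69.78348541259766) (np.float64(0.04139086124922443), np.float64(4.2867393545423004e-05))
```

View pics/both.png

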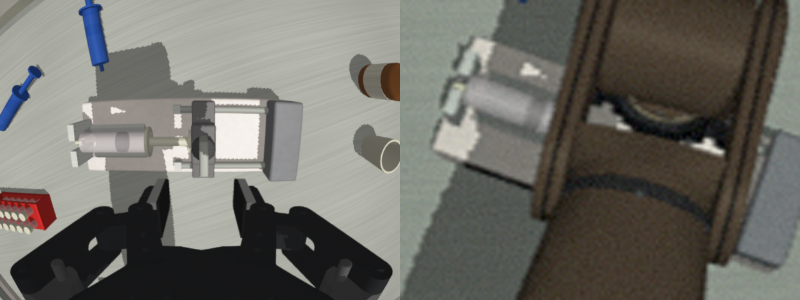

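```bash
python3 -c "
from m import *
d,P,ok=geo('w6'); s,l=frame(P); h=P[...,2]
# carriage top front edge (away from disc), screw housing, disc, flange, stop
def pr(n,m): print(n,m.sum(),np.percentile(s[m]*1e3,[0,1,5,50,95,99,100]).round(1) if m.any() else '')
pr('carr top',ok&(h>.097)&(h<.103)&(s>.02)&(s<.065)&(abs(l)<.025)&(abs(l)>.016))
pr('disc',ok&(h>.086)&(h<.0945)&(s>.05)&(s<.075)&(abs(l)<.006))
pr('flange',ok&(h>.0965)&(h<.103)&(s>.09)&(s<.13)&(abs(l)<.008))
pr('barrel',ok&(h>.089)&(h<.096)&(s>.12)&(s<.24)&(abs(l)<.005))
pr('stop',ok&(h>.095)&(s>.19)&(s<.24)&(abs(l)<.04))
cv2.imwrite('pics/w6c.png',cv2.resize(d['image'][140:300,100:350],None,fx=3.2,fy=3.2,interpolation=2))
"
```

```text
carr top 678 [27.3 27.5 28.3 42.4 54.9 55.7 55.8]
disc 90 [56.7 56.7 56.7 58.4 60.6 60.7 60.7]
flange 80 [111.6 111.7 111.8 113.6 115.3 115.5 115.5]
barrel 1205 [120.  120.9 124.2 163.  206.4 210.5 211.5]
stop 739 [210.4 210.6 211.  214.4 220.8 221.4 222.2]
```

View pics/w6c.png

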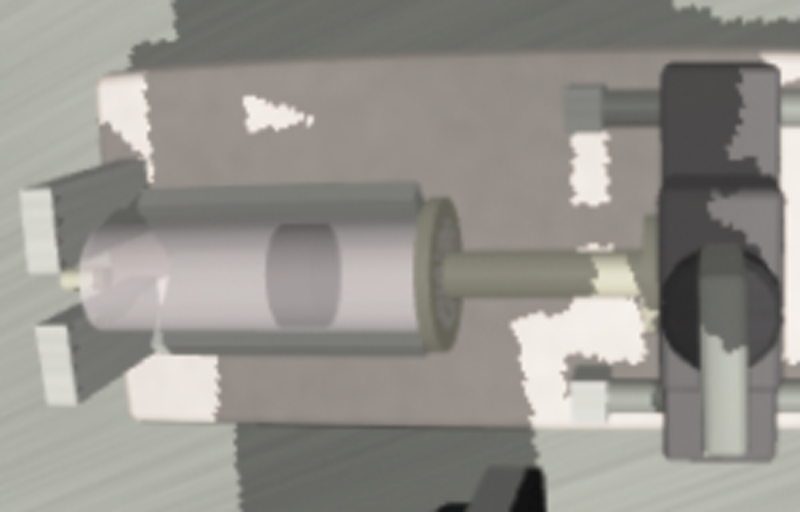

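The crop shows the plunger disc right at the carriage face (655,270) and the barrel front inside the stop (90,260). Numerically, the barrel front is at 211 mm against the stop at 210.5 mm, and the carriage face is at about 56 mm against the disc at 56.5 mm. The wing turned with the tool without pad slip. Handing in.

```bash
python3 -c "
from h import *
print(env.job_done())"
```

```text
the job is handed in; nothing more can be done
None
```

I handed the job in: the syringe is home against the front stop with the carriage on its plunger to within what the camera can resolve (about 1 mm), the lock screw is tightened to 5–14° of clutch slip, and the gripper is clear.

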